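# Set the timer and start the loaded mug press

### The arm

A 6-joint arm with a two-finger parallel gripper is mounted at the origin on the work surface. World frame = base frame: x ahead of the robot, y to its left, z up, the work surface at z = 0. Lengths are in mm, angles in rad, forces in N, time in s.
With the tool pointing down it reaches from about 350 to 875 mm from the base axis. Payload 4.2 kg.
Tool frame: the origin (TCP) lies midway between the tips of the shut fingers; the grasp point (between the pads) lies 19 mm behind it (arm.tcp_to_grasp is the distance from the TCP to the grasp point, in mm); z points along the fingers, y is the line along which they close (so a half turn about z gives the same grasp; the last joint's range is limited). The gripper opens to 85 mm and grips with 20 to 120 N. Pads are 22 mm wide; open, the fingers measure 114 mm over their backs; the gripper's body (76 mm by 85 mm) begins 54 mm behind the grasp point. The pads swing forward as they close: fully open they stand 13 mm farther back than shut.
Start: joints at [1.555, 0.385, 0.008, 0, -1.194, -0.259], TCP at [169.565, 601.537, 231.312] pointing down, gripper open.
Joint ranges: [-3.14, 3.14], [-1.21, 2.06], [-1.07, 1.41], [-3.16, 2.05], [-2.99, -0.16], [-3.1, 3.1]. Speed limits (rad/s): [2.79, 2.79, 3.14, 3.14, 3.14, 3.14].

### API

Orientations are given as a unit quaternion [x, y, z, w].
In Python, from bench import arm, imaging, job, models gives the robot as it stands.
- The arm moves only by the tool arm_command, never from a script. Its argument "rows" is a list of rows, each an object with "grip": the opening, from 0 (shut) to 1 (fully open); "linear": the shift along the tool's x, y, z in mm, a list of three; "rot": the turn, a rotation vector about the tool's x, y, z in rad, a list of three. In form: [{"grip": grip, "linear": [tx, ty, tz], "rot": [rx, ry, rz]}, ...]. A call has 1 to 10 rows; each row is the pose to reach, as a shift and turn from the pose commanded when the call began, along the tool's axes at that moment; what a row does not reach only later rows make up. A row lasts 1/8 s, in which the tool goes at most 62.5 mm and 10.7 degrees, less where a joint would pass 70% of its speed; a pose out of reach is approached as far as the arm can. A call with a gripper value outside its range is refused whole. The fingers move at their own pace and stop on an object; the grip force is fixed at half the most. Time passes only in rows, so rows that repeat a pose let the fingers close. It gives the time, the measured TCP pose, the force, the opening and the grip force at its end, in the units of the state.
- arm.read_state(): the state, without advancing time (a new reading comes with each control period).
- imaging.get_image(name): name is "scene" or "top"; returns a dict with "frame" (420x560x3 uint8, red, green, blue), "fx", "fy", "cx", "cy" (pixels), "k1" (the pictures are not rectified: a ray, as slopes to the right and down, at radius r is drawn at 1 + k1 r^2 times it, then the intrinsics apply), "extrinsics" (4x4, takes a point from world to camera coordinates). Camera axes: x right, y down, z forward; pixel columns grow to the right and rows downward; lengths in mm; the calibration is good to about 2 mm. A picture is of the moment at which its call begins. There is no depth.
- job.job_done(): hands the job in; it is judged then, once.
Trained networks look in a picture, given as the dict that the camera call returned (one of the last four; its "shot" number tells which), for a name from the list of things; names that differ only in an ending like _2 or _b are one class to them, and where a whole thing is asked for, a point or a joint stands for the part that bears it (a point fixed in the world has none). Each returns a list of dicts, best first, with "score" (0 to 1); they miss things now and then, are a little off and sometimes report something else, mostly with a low value. They report only what shows in the picture. A call takes as long as a camera call.
- models.spot_in(picture, query): "rect" ([left, top, right, bottom] in pixels, round what is visible of it).
- models.tip_of(picture, query): "pixel" ([column, row] in pixels: a listed point, or the origin of a listed thing).
The state is a dict: "clock": time; "joints": joint angles; "joint_vel": joint speeds; "joint_efforts": joint torques, N m; "position": TCP position; "ee_rot": TCP orientation; "contact_force": force on the tool from outside, world axes, zero at the start; "wrist_torque": the same for the moment, N m; "gripper_width": finger opening in mm; "grasp_force": force on a finger pad.
Only numpy, scipy, OpenCV 4.12 (cv2) and the standard library are available. Lean on these libraries where they do the work, as an engineer would, in place of code of your own. Each camera call takes 0.05 s, during which the arm holds its last target. There are 200 camera calls.

### The job

Two identical mug presses stand on the bench, and one of them has a mug in its clamp. On the control box of that loaded press, gently press down the square timer key with your fingertips and let it come up, then press the long bar start key in the same way, and withdraw. Press no other key, leave the empty press alone, and do not pick up or shift the mugs and other things around.

Things in the scene. Friction and masses are not known exactly. Their poses are not given: they have to be found in the camera images.
- press_a: the LOADED press (a mug in its clamp): blue-based mug heat press, fixed. Origin on the table under the centre of its aluminium control box; x points from box to clamp, away from the robot; z up. Box 150 x 150 mm, flat top 90 mm above the table, four grey keys standing 10 mm above it. Clamp at x 110 to 220 mm, a white mug lying in it, handle up to 195 mm high; lever bow at x 240 to 312 mm, 270 mm high
- a_timer_top (a point): centre of the top face of the timer key of the LOADED press (a mug in its clamp): square key, 18 x 18 mm, on the side nearest the robot, at the box's left (+y), at x -40, y 40 mm in the press's frame; 100 mm above the table when up; goes down with the key; axes as the press's
- a_timer (a joint): travel of that timer key, m: 0 up, 0.007 fully down; it counts as pressed from 0.004; springs back by itself; about 1.5 N starts it and 4.5 N holds it fully down
- a_start_top (a point): centre of the top face of the start key of the LOADED press (a mug in its clamp): long bar key, 16 mm in x by 42 mm in y, on the side nearest the robot, at the box's right (-y), at x -40, y -30 mm in the press's frame; 100 mm above the table when up; goes down with the key; axes as the press's
- a_start (a joint): travel of that start key, m: 0 up, 0.007 fully down; it counts as pressed from 0.004; springs back by itself; about 1.5 N starts it and 4.5 N holds it fully down
- a_up_top (a point): centre of the top face of the up key of the LOADED press (a mug in its clamp): small round key, 18 mm across, behind the square key, at x 12, y 40 mm in the press's frame; 100 mm above the table when up; goes down with the key; axes as the press's
- a_up (a joint): travel of that up key, m: 0 up, 0.007 fully down; it counts as pressed from 0.004; springs back by itself; about 1.5 N starts it and 4.5 N holds it fully down
- a_down_top (a point): centre of the top face of the down key of the LOADED press (a mug in its clamp): small round key, 18 mm across, behind the long bar key, at x 12, y -30 mm in the press's frame; 100 mm above the table when up; goes down with the key; axes as the press's
- a_down (a joint): travel of that down key, m: 0 up, 0.007 fully down; it counts as pressed from 0.004; springs back by itself; about 1.5 N starts it and 4.5 N holds it fully down
- press_b: the EMPTY press: blue-based mug heat press, fixed. Origin on the table under the centre of its aluminium control box; x points from box to clamp, away from the robot; z up. Box 150 x 150 mm, flat top 90 mm above the table, four grey keys standing 10 mm above it. Clamp at x 110 to 220 mm, 165 mm high, empty; lever bow at x 240 to 312 mm, 270 mm high
- b_timer_top (a point): centre of the top face of the timer key of the EMPTY press: square key, 18 x 18 mm, on the side nearest the robot, at the box's left (+y), at x -40, y 40 mm in the press's frame; 100 mm above the table when up; goes down with the key; axes as the press's
- b_timer (a joint): travel of that timer key, m: 0 up, 0.007 fully down; it counts as pressed from 0.004; springs back by itself; about 1.5 N starts it and 4.5 N holds it fully down
- b_start_top (a point): centre of the top face of the start key of the EMPTY press: long bar key, 16 mm in x by 42 mm in y, on the side nearest the robot, at the box's right (-y), at x -40, y -30 mm in the press's frame; 100 mm above the table when up; goes down with the key; axes as the press's
- b_start (a joint): travel of that start key, m: 0 up, 0.007 fully down; it counts as pressed from 0.004; springs back by itself; about 1.5 N starts it and 4.5 N holds it fully down
- b_up_top (a point): centre of the top face of the up key of the EMPTY press: small round key, 18 mm across, behind the square key, at x 12, y 40 mm in the press's frame; 100 mm above the table when up; goes down with the key; axes as the press's
- b_up (a joint): travel of that up key, m: 0 up, 0.007 fully down; it counts as pressed from 0.004; springs back by itself; about 1.5 N starts it and 4.5 N holds it fully down
- b_down_top (a point): centre of the top face of the down key of the EMPTY press: small round key, 18 mm across, behind the long bar key, at x 12, y -30 mm in the press's frame; 100 mm above the table when up; goes down with the key; axes as the press's
- b_down (a joint): travel of that down key, m: 0 up, 0.007 fully down; it counts as pressed from 0.004; springs back by itself; about 1.5 N starts it and 4.5 N holds it fully down
- mug_front: bystander, loose, not to be moved: white mug standing upright near the robot, 82 mm across, 95 mm high, handle at its +y; origin under its centre
- mug_side: bystander, loose, not to be moved: white mug standing upright left of the presses, 82 mm across, 95 mm high, handle at its +y; origin under its centre
- tape: bystander, loose, not to be moved: amber roll of tape lying flat between the two control boxes, 80 mm across, 19 mm high; origin under its centre
- tumbler: bystander, loose, not to be moved: open steel tumbler standing between the presses, 72 mm across, 150 mm high; origin under its centre
- driver: bystander, loose, not to be moved: screwdriver lying on the table right of the presses, about 200 mm long, along its x; origin under its middle
- parcel: bystander, loose, not to be moved: closed cardboard mug box, 100 x 90 x 95 mm, right of the presses; origin under its centre

How it is judged:
By the outcome, as a careful person would: the job done as asked, in the order asked, and still so for the second after the job is handed in, with the robot touching nothing.
It also fails if it takes over 38 s, if anything falls off the work surface, if the arm or the gripper's body presses on something with over 40 N, if the wrist force passes 120 N, or if a joint passes its speed limit or range.

## Working session

There is one attempt and no reset: what is moved stays moved. The work goes in short steps, Python scripts to look and compute and a tool call to move; the robot and the scene stay as the last step left them, time stands still between calls to the robot, and variables do not carry over. Pictures are saved under pics/ and viewed, at most 10 in all, crops included, and the job is handed in when it is done.

Besides the shell and the picture viewer there is one more tool, called after "Call:" in YAML: its name, and indented under it one key for each argument. arm_command: Moves the arm, as the interface text tells. Its arguments: {"type":"object","properties":{"rows":{"type":"array"}},"required":["rows"]}

```bash
mkdir -p pics; cat > h.py <<'E'
import numpy as np, cv2
from bench import arm, imaging, job, models
def ray(p,px):
    u=np.array([(px[0]-p["cx"])/p["fx"],(px[1]-p["cy"])/p["fy"]]);s=u.copy()
    for _ in range(20): s=u/(1+p["k1"]*(s@s))
    E=np.array(p["extrinsics"]);R,t=E[:3,:3],E[:3,3]
    return -R.T@t, R.T@np.array([s[0],s[1],1])
def at_z(p,px,z):
    o,d=ray(p,px); return o+d*(z-o[2])/d[2]
def proj(p,X):
    E=np.array(p["extrinsics"]);c=E[:3,:3]@np.array(X,float)+E[:3,3];s=c[:2]/c[2];s=s*(1+p["k1"]*(s@s))
    return np.array([p["fx"]*s[0]+p["cx"],p["fy"]*s[1]+p["cy"]])
E
python3 - <<'E'
from h import *
for n in ("scene","top"):
    p=imaging.get_image(n); cv2.imwrite(f"pics/{n}0.png",p["frame"][:,:,::-1])
    o,_=ray(p,[280,210]); print(n,o.round())
    for q in ["press_a","press_b","a_timer_top","a_start_top","a_up_top","a_down_top"]:
        for r in models.tip_of(p,q)[:3]: print(q,round(r["score"],2),np.round(r["pixel"],1),at_z(p,r["pixel"],0 if "press" in q else 100).round(1))
s=arm.read_state();print(s["position"],s["ee_rot"],s["clock"],s["contact_force"])
E
```

```text
scene [1245. -489.  839.]
press_a 0.94 [333.  210.1] [494.4 220.9   0. ]
press_a 0.6 [202.1 286.2] [ 562.7 -292.5    0. ]
press_b 0.94 [333.  210.1] [494.4 220.9   0. ]
press_b 0.6 [202.1 286.2] [ 562.7 -292.5    0. ]
a_timer_top 0.42 [336.3 176.6] [450.  257.9 100. ]
a_start_top 0.55 [319.6 181.9] [445.2 190.7 100. ]
a_up_top 0.46 [346.4 186. ] [509.7 251.9 100. ]
a_up_top 0.39 [181.6 258.5] [ 531.9 -324.1  100. ]
a_down_top 0.6 [328.7 190.1] [497.  188.2 100. ]
top [ 243.   -3. 1844.]
press_a 0.77 [223.8 211.2] [501.5 213.9   0. ]
press_a 0.7 [357.2 195. ] [ 566.  -279.8    0. ]
press_b 0.77 [223.8 211.2] [501.5 213.9   0. ]
press_b 0.7 [357.2 195. ] [ 566.  -279.8    0. ]
a_timer_top 0.71 [372.8 186.3] [ 580.  -320.3  100. ]
a_timer_top 0.47 [206.1 222.2] [448.4 262.8 100. ]
a_start_top 0.63 [222.1 210.9] [488.5 208.1 100. ]
a_start_top 0.61 [227.7 218.8] [460.9 187.9 100. ]
a_up_top 0.49 [207.8 205. ] [509.  258.6 100. ]
a_down_top 0.42 [230.1 206.9] [502.8 180.4 100. ]
[169.58928624 601.55220351 231.3648176 ] [ 9.90573856e-01 -1.36979678e-01  5.33471078e-06 -5.58483408e-05] 0.7 [-0.26512315 -0.94309235 -0.06976889]
```

View pics/scene0.png

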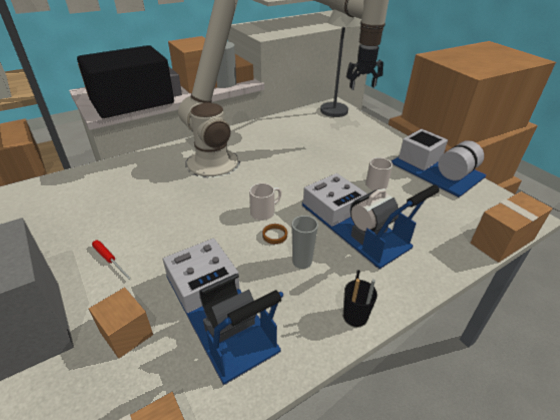

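View pics/top0.png

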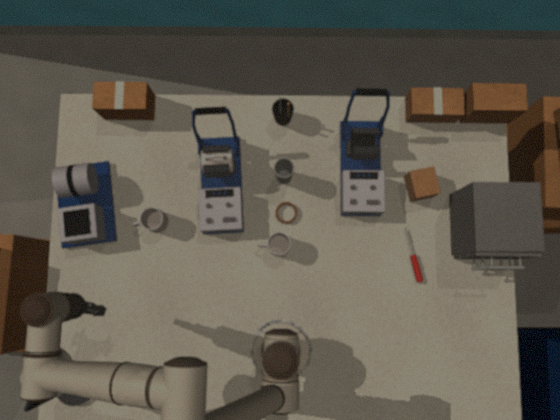

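The loaded press is the left one: its box is near (222,208) in top and (333,197) in scene, with the mug in its clamp near (375,210). The scene picks for its keys agree with the picture. I'll fit the press pose from them and check it with an overlay.

```bash
cat >> h.py <<'E'
K={"timer":(-40,40),"start":(-40,-30),"up":(12,40),"down":(12,-30)}
def pose_w(f,x,y,z):
    c,s=np.cos(f[2]),np.sin(f[2]); return [f[0]+c*x-s*y,f[1]+s*x+c*y,z]
E
python3 - <<'E'
from h import *
from scipy.optimize import least_squares
P={n:imaging.get_image(n) for n in("scene","top")}
obs=[]
for n,p in P.items():
    for k in K:
        for r in models.tip_of(p,f"a_{k}_top"):
            w=at_z(p,r["pixel"],100)
            e=pose_w((495,219,-.07),*K[k],100)
            if np.hypot(*(w-e)[:2])<25: obs.append((n,k,r["pixel"]));print(n,k,w.round(1));break
for sel in (("scene",),("top",),("scene","top")):
    O=[o for o in obs if o[0] in sel]
    r=least_squares(lambda f:np.concatenate([proj(P[n],pose_w(f,*K[k],100))-px for n,k,px in O]),(495,219,-.07),x_scale=(1,1,.01),loss="soft_l1")
    f=r.x;print(sel,f.round(3),r.cost.round(2),[np.round(pose_w(f,*K[k],100),1).tolist() for k in("timer","start")])
for n,p in P.items():
    S=8; u,v=np.round(proj(p,pose_w(f,0,0,90))).astype(int); h,w=(34,45)
    im=cv2.resize(p["frame"][v-h:v+h,u-w:u+w,::-1],None,fx=S,fy=S,interpolation=cv2.INTER_CUBIC)
    if n=="top": im=np.clip(im*1.6,0,255).astype(np.uint8)
    def L(pts):
        q=np.array([(proj(p,pose_w(f,*a))-[u-w,v-h]+.5)*S for a in pts]).astype(np.int32);cv2.polylines(im,[q],True,(0,0,255),1)
    L([(a,b,90) for a,b in((-75,-75),(75,-75),(75,75),(-75,75))])
    for k,(x,y) in K.items():
        a,b={"start":(8,21)}.get(k,(9,9));L([(x+i*a,y+j*b,100) for i,j in((-1,-1),(1,-1),(1,1),(-1,1))])
    cv2.imwrite(f"pics/z{n}.png",im)
E
```

```text
scene timer [451.4 256.8 100. ]
scene start [458.3 180.7 100. ]
scene up [518.4 253.4 100. ]
scene down [498.8 198.3 100. ]
top timer [468.8 251.2 100. ]
top start [459.  196.2 100. ]
top up [512.5 254.1 100. ]
top down [509.5 189.3 100. ]
('scene',) [4.96410e+02 2.17729e+02 5.20000e-02] 4.89 [[454.4, 255.6, 100.0], [458.0, 185.7, 100.0]]
('top',) [ 5.01161e+02  2.17556e+02 -1.06000e-01] 4.23 [[465.6, 261.6, 100.0], [458.2, 192.0, 100.0]]
('scene', 'top') [ 4.99507e+02  2.16149e+02 -1.70000e-02] 10.88 [[460.2, 256.8, 100.0], [459.0, 186.8, 100.0]]
```

View pics/zscene.png

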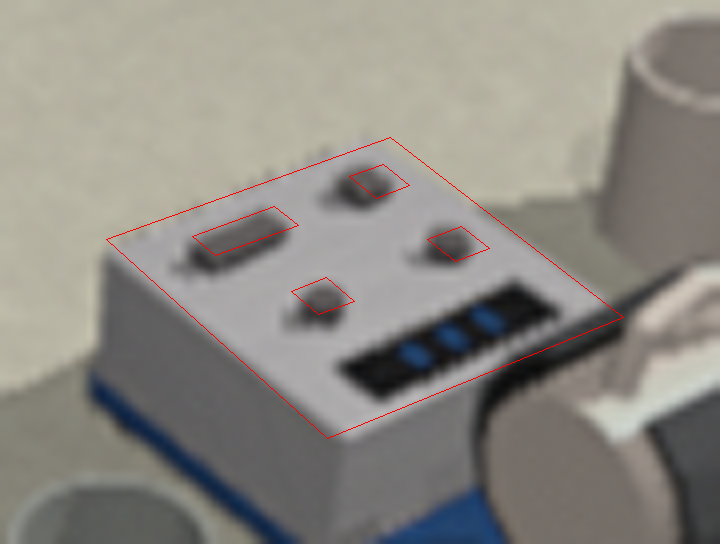

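View pics/ztop.png

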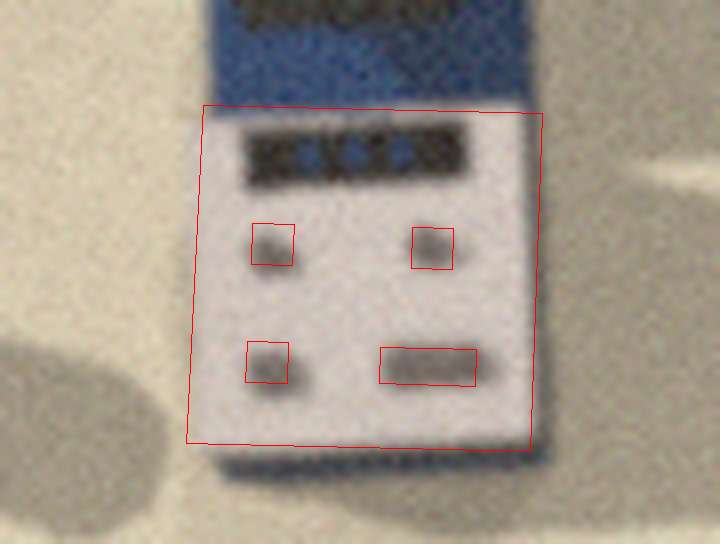

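The networks' key picks scatter by about 1 cm. The crops show the box tilted slightly counter-clockwise from my fit. I'll refit with the box corners and key tops I can see in these crops: scene corners (105,248), (390,137), (340,440), and top corners (213,118), (528,102), (538,446), (220,460).

```bash
python3 - <<'E'
from h import *
from scipy.optimize import least_squares
P={n:imaging.get_image(n) for n in("scene","top")}
f0=(499.507,216.149,-.017)
C={"scene":[((-75,-75,90),(105,248)),((-75,75,90),(390,137)),((75,-75,90),(340,440)),((-40,40,100),(370,180)),((-40,-30,100),(240,236)),((12,40,100),(455,240)),((12,-30,100),(325,296))],
"top":[((75,75,90),(213,118)),((75,-75,90),(528,102)),((-75,-75,90),(538,446)),((-75,75,90),(220,460)),((-40,40,100),(268,366)),((-40,-30,100),(432,366)),((12,40,100),(271,246)),((12,-30,100),(431,246))]}
obs=[]
for n in C:
    u,v=np.round(proj(P[n],pose_w(f0,0,0,90)))
    obs+=[(n,a,np.array(q)/8-.5+[u-45,v-34]) for a,q in C[n]]
for sel in (("scene",),("top",),("scene","top")):
    O=[o for o in obs if o[0] in sel]
    g=lambda f:np.concatenate([proj(P[n],pose_w(f,*a))-px for n,a,px in O])
    r=least_squares(g,f0,x_scale=(1,1,.01));f=r.x
    print(sel,f.round(3),g(f).reshape(-1,2).round(1).tolist(),[np.round(pose_w(f,*K[k],100),1).tolist() for k in("timer","start")])
ims=[]
for n,p in P.items():
    S=8; u,v=np.round(proj(p,pose_w(f,0,0,90))).astype(int); h,w=(34,45)
    im=cv2.resize(p["frame"][v-h:v+h,u-w:u+w,::-1],None,fx=S,fy=S,interpolation=cv2.INTER_CUBIC)
    if n=="top": im=np.clip(im*1.6,0,255).astype(np.uint8)
    def L(pts):
        q=np.array([(proj(p,pose_w(f,*a))-[u-w,v-h]+.5)*S for a in pts]).astype(np.int32);cv2.polylines(im,[q],True,(0,0,255),1)
    L([(a,b,90) for a,b in((-75,-75),(75,-75),(75,75),(-75,75))])
    for k,(x,y) in K.items():
        a,b={"start":(8,21)}.get(k,(9,9));L([(x+i*a,y+j*b,100) for i,j in((-1,-1),(1,-1),(1,1),(-1,1))])
    ims.append(cv2.resize(im,(400,302)))
cv2.imwrite("pics/z2.png",np.hstack(ims))
E
```

```text
('scene',) [4.99685e+02 2.15955e+02 2.00000e-02] [[-0.1, -0.3], [-1.1, -0.1], [-0.3, 0.1], [0.6, 0.1], [0.5, -0.3], [0.3, 0.3], [0.0, 0.2]] [[458.9, 255.1, 100.0], [460.3, 185.2, 100.0]]
('top',) [4.98936e+02 2.14479e+02 4.20000e-02] [[-2.1, -0.2], [1.0, 0.4], [0.8, -0.4], [-2.4, -0.7], [1.1, 0.4], [0.7, -0.3], [0.5, 0.7], [0.5, -0.0]] [[457.3, 252.8, 100.0], [460.2, 182.8, 100.0]]
('scene', 'top') [4.99374e+02 2.15177e+02 3.30000e-02] [[-0.4, -0.0], [-1.7, -0.1], [-0.1, 0.1], [0.1, 0.1], [0.3, -0.2], [-0.0, 0.2], [-0.1, 0.3], [-2.0, -0.5], [1.0, 0.5], [0.4, -0.3], [-2.8, -1.0], [0.7, 0.2], [0.4, -0.3], [0.3, 0.5], [0.3, -0.1]] [[458.1, 253.8, 100.0], [460.4, 183.9, 100.0]]
```

View pics/z2.png

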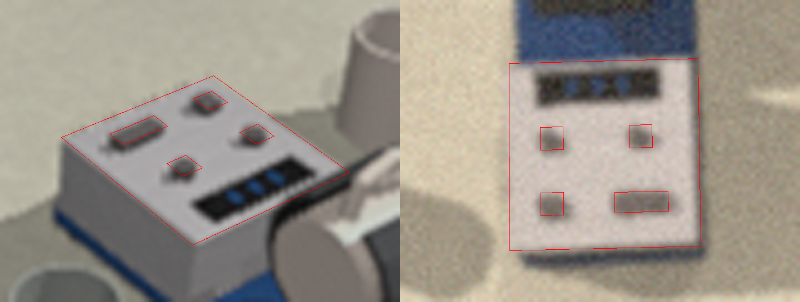

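Call:
arm_command:
  rows:
    - {"grip": 0,"linear": [46,32,10],"rot": [0,0,-0.1]}
    - {"grip": 0,"linear": [93,64,20],"rot": [0,0,-0.2]}
    - {"grip": 0,"linear": [140,97,30],"rot": [0,0,-0.305]}
    - {"grip": 0,"linear": [186,129,40],"rot": [0,0,-0.305]}
    - {"grip": 0,"linear": [233,161,50],"rot": [0,0,-0.305]}
    - {"grip": 0,"linear": [279,193,50],"rot": [0,0,-0.305]}
    - {"grip": 0,"linear": [326,226,50],"rot": [0,0,-0.305]}
    - {"grip": 0,"linear": [372,258,60],"rot": [0,0,-0.305]}
    - {"grip": 0,"linear": [372.4,258.1,100],"rot": [0,0,-0.305]}
    - {"grip": 0,"linear": [372.4,258.1,105],"rot": [0,0,-0.305]}

```text
clock: 2.55
position: [456.9, 250.1, 124.1]
ee_rot: [1.0, 0.014, -0.002, 0.002]
contact_force: [-0.0, 0.6, 0.2]
gripper_width: 0.1
grasp_force: 0.0
```

```bash
python3 - <<'E'
from h import *
s=arm.read_state();print(s["clock"],s["position"],s["ee_rot"],s["gripper_width"],s["contact_force"])
p=imaging.get_image("scene");u,v=333,180
im=p["frame"][v-40:v+40,u-50:u+50,::-1];cv2.imwrite("pics/a1.png",cv2.resize(im,None,fx=7,fy=7,interpolation=cv2.INTER_CUBIC))
E
```

```text
2.55 [456.93872315 250.1495044  124.14387875] [ 0.99989566  0.0141607  -0.00215389  0.00187217] 0.06703554945610787 [-0.0421306   0.64301791  0.21661249]
```

View pics/a1.png

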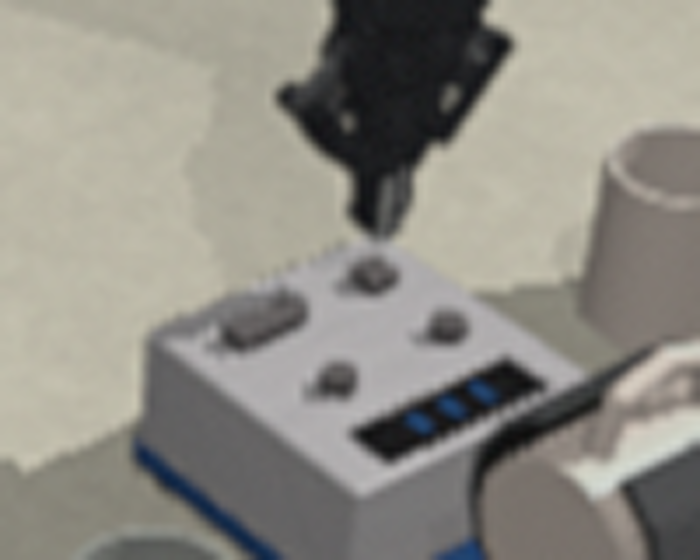

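The picture shows the shut fingertips at (378,238), straight above the square timer key at (372,268). I'll descend in small steps.

Call:
arm_command:
  rows:
    - {"grip": 0,"linear": [0,-2,8],"rot": [0,0,0]}
    - {"grip": 0,"linear": [0,-2,16],"rot": [0,0,0]}
    - {"grip": 0,"linear": [0,-2,21],"rot": [0,0,0]}
    - {"grip": 0,"linear": [0,-2,24],"rot": [0,0,0]}
    - {"grip": 0,"linear": [0,-2,26],"rot": [0,0,0]}
    - {"grip": 0,"linear": [0,-2,27.5],"rot": [0,0,0]}
    - {"grip": 0,"linear": [0,-2,29],"rot": [0,0,0]}
    - {"grip": 0,"linear": [0,-2,29],"rot": [0,0,0]}

```text
clock: 3.6
position: [457.9, 254.2, 97.5]
ee_rot: [1.0, 0.015, 0.0, -0.0]
contact_force: [-0.7, 0.3, 2.0]
gripper_width: -0.1
grasp_force: 1.1
```

Call:
arm_command:
  rows:
    - {"grip": 0,"linear": [0,0,1.5],"rot": [0,0,0]}
    - {"grip": 0,"linear": [0,0,3],"rot": [0,0,0]}
    - {"grip": 0,"linear": [0,0,4],"rot": [0,0,0]}
    - {"grip": 0,"linear": [0,0,4],"rot": [0,0,0]}

```text
clock: 4.1
position: [458.0, 254.2, 93.4]
ee_rot: [1.0, 0.015, 0.0, -0.0]
contact_force: [-2.1, 0.4, 3.1]
gripper_width: -0.0
grasp_force: 2.0
```

Call:
arm_command:
  rows:
    - {"grip": 0,"linear": [0,0,1],"rot": [0,0,0]}
    - {"grip": 0,"linear": [0,0,1.5],"rot": [0,0,0]}
    - {"grip": 0,"linear": [0,0,1.5],"rot": [0,0,0]}

```text
clock: 4.47
position: [458.0, 254.2, 93.0]
ee_rot: [1.0, 0.015, 0.0, -0.0]
contact_force: [-4.8, -0.3, 11.7]
gripper_width: -0.1
grasp_force: 5.3
```

```bash
python3 - <<'E'
from h import *
for _ in range(3):
    p=imaging.get_image("scene"); s=arm.read_state();print(s["position"],s["contact_force"])
u,v=333,180
im=p["frame"][v-40:v+40,u-50:u+50,::-1];cv2.imwrite("pics/a2.png",cv2.resize(im,None,fx=7,fy=7,interpolation=cv2.INTER_CUBIC))
E
```

```text
[457.99148945 254.18836067  92.97552172] [-3.88034203 -0.40071195 11.76350495]
[457.99482145 254.17484555  92.96804991] [-4.21396699 -0.33646593 10.83603838]
[457.9810532  254.17494888  92.98050866] [-4.60826358 -0.07422281 11.21213895]
```

View pics/a2.png

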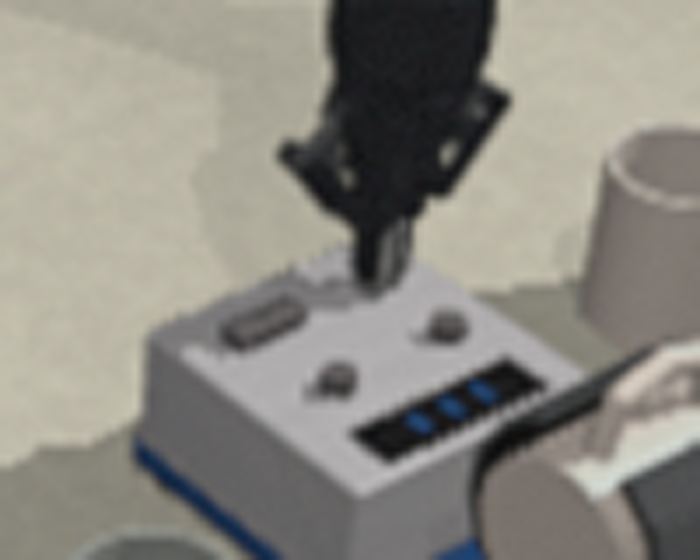

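The timer key is under the fingertips at (375,290), fully down: z stopped at 93.0 and the force rose to 11 N. Next I'll lift and go over to the start key.

Call:
arm_command:
  rows:
    - {"grip": 0,"linear": [0,0,-6],"rot": [0,0,0]}
    - {"grip": 0,"linear": [0,0,-30],"rot": [0,0,0]}
    - {"grip": 0,"linear": [0,0,-30],"rot": [0,0,0]}
    - {"grip": 0,"linear": [1,35,-30],"rot": [0,0,0]}
    - {"grip": 0,"linear": [2,70,-30],"rot": [0,0,0]}
    - {"grip": 0,"linear": [2,70,-30],"rot": [0,0,0]}
    - {"grip": 0,"linear": [2,70,-30],"rot": [0,0,0]}

```text
clock: 5.5
position: [462.0, 184.2, 121.2]
ee_rot: [1.0, 0.015, -0.0, 0.0]
contact_force: [0.7, -0.0, -1.0]
gripper_width: 0.1
grasp_force: 0.0
```

```bash
python3 - <<'E'
from h import *
p=imaging.get_image("scene"); s=arm.read_state();print(s["position"],s["contact_force"])
u,v=333,180
im=p["frame"][v-40:v+40,u-50:u+50,::-1];cv2.imwrite("pics/a3.png",cv2.resize(im,None,fx=7,fy=7,interpolation=cv2.INTER_CUBIC))
E
```

```text
[462.07753949 184.57908165 121.34036545] [ 0.77197015 -0.73871764 -0.46472604]
```

View pics/a3.png

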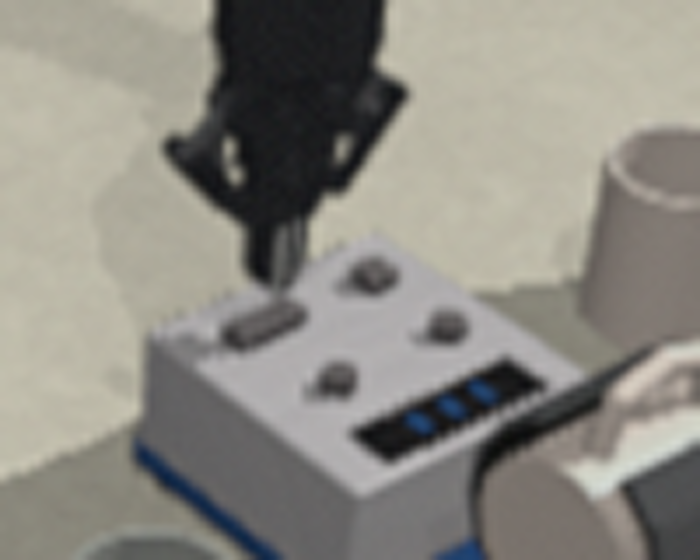

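The timer key has come back up at (372,270), and the tip at (275,290) is above the bar key at (262,322). Now I'll press it the same way.

Call:
arm_command:
  rows:
    - {"grip": 0,"linear": [-1,4,8],"rot": [0,0,0]}
    - {"grip": 0,"linear": [-1,4,16],"rot": [0,0,0]}
    - {"grip": 0,"linear": [-1,4,21],"rot": [0,0,0]}
    - {"grip": 0,"linear": [-1,4,23.5],"rot": [0,0,0]}
    - {"grip": 0,"linear": [-1,4,25.5],"rot": [0,0,0]}
    - {"grip": 0,"linear": [-1,4,27],"rot": [0,0,0]}
    - {"grip": 0,"linear": [-1,4,28.5],"rot": [0,0,0]}
    - {"grip": 0,"linear": [-1,4,28.5],"rot": [0,0,0]}

```text
clock: 6.55
position: [461.0, 180.1, 93.4]
ee_rot: [1.0, 0.015, -0.0, 0.0]
contact_force: [-3.1, 0.8, 4.0]
gripper_width: -0.3
grasp_force: 2.0
```

Call:
arm_command:
  rows:
    - {"grip": 0,"linear": [0,0,0.8],"rot": [0,0,0]}
    - {"grip": 0,"linear": [0,0,1.2],"rot": [0,0,0]}
    - {"grip": 0,"linear": [0,0,1.2],"rot": [0,0,0]}

```text
clock: 6.92
position: [461.1, 180.1, 93.0]
ee_rot: [1.0, 0.015, 0.0, 0.0]
contact_force: [-5.8, 0.5, 9.2]
gripper_width: -0.2
grasp_force: 4.8
```

The bar key bottomed at 93.0 too, so I'll withdraw.

Call:
arm_command:
  rows:
    - {"grip": 0,"linear": [0,0,-6],"rot": [0,0,0]}
    - {"grip": 0,"linear": [0,0,-30],"rot": [0,0,0]}
    - {"grip": 0,"linear": [0,0,-80],"rot": [0,0,0]}
    - {"grip": 0,"linear": [-10,0,-130],"rot": [0,0,0]}
    - {"grip": 0,"linear": [-40,0,-150],"rot": [0,0,0]}
    - {"grip": 0,"linear": [-40,0,-150],"rot": [0,0,0]}
    - {"grip": 0,"linear": [-40,0,-150],"rot": [0,0,0]}
    - {"grip": 0,"linear": [-40,0,-150],"rot": [0,0,0]}

```text
clock: 7.92
position: [421.5, 178.8, 241.0]
ee_rot: [1.0, 0.015, -0.001, 0.001]
contact_force: [0.4, 0.8, -0.4]
gripper_width: 0.0
grasp_force: 0.0
```

```bash
python3 - <<'E'
from h import *
p=imaging.get_image("scene"); s=arm.read_state();print(s["position"],s["contact_force"])
cv2.imwrite("pics/a4.png",p["frame"][:,:,::-1])
E
```

```text
[421.42966405 178.76370735 240.99239835] [ 0.77766312 -0.36882372 -0.0999566 ]
```

View pics/a4.png

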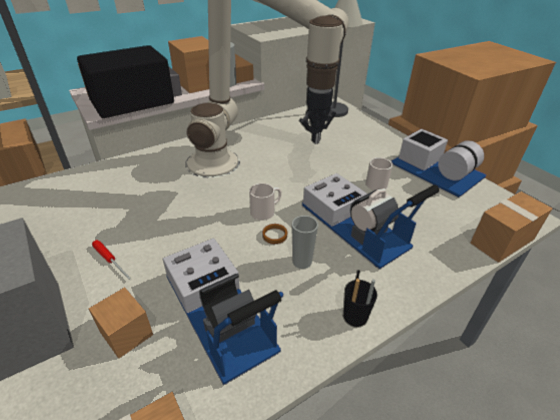

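The gripper is clear at (316,135), the keys are up, and nothing else has moved.

```bash
python3 -c "
from bench import job
print(job.job_done())"
```

```text
the job is handed in; nothing more can be done
None
```

On the loaded press I pressed the timer key and then the start key, each to the end of its travel (peak about 12 N). The last picture shows both keys back up, the arm clear and nothing else moved, and the job is handed in.

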